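Load the plate reader and start it

TASK

Push the white well plate along the bench, square into the slot of the plate reader, until it is fully home against the stop inside. Then press the round key on top of the reader to lock the plate, and after it the long bar key to start the reading. Leave the square key alone, press no key before the plate is home, and do not tip over the flask or the brown bottle.

Things in the scene. Friction and masses are not known exactly. Their poses are not given: they have to be found in the camera images.
- plate: White 96-well microplate, a loose flat slab 127.8 mm long (its x) x 85.5 mm wide (its y) x 14.4 mm high, 0.12 kg, on the bench before the reader's slot and right of the slot's axis, x within about 20 degrees of the slot's; either end may go in. Origin at the centre of its underside. Too wide for most grippers: push it by its edges.
- reader: White plate reader, fixed, 134 mm deep, 151 mm wide; front deck 46 mm high, a hump from 84 mm behind the front face on is 86 mm high. Origin on the bench at the middle of the slot mouth (front face); x runs into the slot, y to the left, z up. With the plate home the plate's centre is at x = +0.039, y = 0 in this frame and its rear 25 mm stand out of the mouth.
- slot_mouth (a point): Middle of the slot mouth, at bench height, axes as the reader's. The slot lies flat on the bench, which is its floor: 88.5 mm wide, 17.5 mm high, 103 mm deep to the end stop. Two grey lead-in ears, 16 mm high, reach 30 mm out of the mouth and flare to about 100 mm apart at their ends.
- key_round (a joint): Round grey key, 26 mm across, on the reader's deck. The three keys stand in a row across the deck, 46 mm apart and 45 mm behind the front face, in any order. Values in m: 0 at rest, 0.005 fully down; spring-loaded, about 5 N to push fully down; it counts as pressed past 0.0035.
- key_bar (a joint): Long grey bar key, 34 mm along the reader's x and 14 mm wide, in the same row. Values in m: 0 at rest, 0.005 fully down; spring-loaded, about 5 N to push fully down; it counts as pressed past 0.0035.
- key_square (a joint): Square grey key, 23 mm, in the same row; not to be pressed. Values in m: 0 at rest, 0.005 fully down; spring-loaded, about 5 N to push fully down; it counts as pressed past 0.0035.
- key_round_top (a point): centre of the top face of the round key at rest, 60 mm above the bench; it sinks with the key.
- key_bar_top (a point): centre of the top face of the bar key at rest, 60 mm above the bench; it sinks with the key.
- key_square_top (a point): centre of the top face of the square key at rest, 60 mm above the bench; it sinks with the key.
- flask: Conical glass flask, 64 mm across, 102 mm high, loose, standing behind the microscope; bystander. Origin at the centre of its base, z up.
- bottle_stain: Small brown bottle with a white cap, 34 mm across, 78 mm high, loose, behind the microscope; bystander. Origin at the centre of its base, z up.

How it is judged:
By the outcome, as a careful person would: the job done as asked, in the order asked, and still so for the second after the job is handed in, with the robot touching nothing.
It also fails if it takes over 70 s, if anything falls off the work surface, if the arm or the gripper's body presses on something with over 40 N, if the wrist force passes 120 N, or if a joint passes its speed limit or range.

ROBOT

A 6-joint arm with a two-finger parallel gripper is mounted at the origin on a cart in front of the work surface, level with it; the furniture and walls round the work are solid. World frame = base frame: x ahead of the robot, y to its left, z up, the work surface at z = 0. Lengths are in m, angles in rad, forces in N, time in s.
With the tool pointing down it reaches from about 0.275 to 0.75 m from the base axis. Payload 10.2 kg.
Tool frame: the origin (TCP) lies midway between the tips of the shut fingers; the grasp point (between the pads) lies 19 mm behind it (env.hold_point_z is the distance from the TCP to the grasp point, in m); z points along the fingers, y is the line along which they close (so a half turn about z gives the same grasp; the last joint's range is limited). The gripper opens to 85 mm and grips with 20 to 120 N. Pads are 22 mm wide; open, the fingers measure 114 mm over their backs; the gripper's body (76 mm by 85 mm) begins 54 mm behind the grasp point. The pads swing forward as they close: fully open they stand 13 mm farther back than shut.
Start: joints at [1.015, 0.313, 1.498, -0, 1.331, -0.223], TCP at [0.172, 0.496, 0.231] pointing down, gripper open.
Joint ranges: [-2.94, 2.94], [-0.97, 2.17], [0.19, 2.56], [-1.23, 4.37], [0.02, 3.11], [-2.88, 2.88]. Speed limits (rad/s): [2.39, 2.39, 3.01, 3.14, 3.14, 3.14].

INTERFACE

Orientations are given as a unit quaternion [x, y, z, w].
In Python, from bench import env, kinematics, monitor, eyes, job gives the robot as it stands. The module is installed in compiled form; this text tells all that it offers. Calls block until the motion is done:
- env.reach(position, orientation): joint-space move of the TCP to a pose.
- env.movel(position, velocity=0.15, frame=None, guard=None): straight line of the TCP; frame=None keeps the orientation; velocity is the mean speed in m/s. With guard (N) it stops when the force on the tool has changed by that much, and returns True; else False.
- env.set_joints(angles): joint-space move.
- env.release() and env.close_gripper(effort=None): open the fingers fully, or close them until they stop; effort is the grip in N (None keeps the last).
- env.hold(seconds).
- kinematics.ik(position, orientation): joint angles nearest the present ones, or None.
- monitor.sense(): the state.
- eyes.grab_frame(name): name is "scene" or "top"; returns a dict with "frame" (480x640x3 uint8, red, green, blue), "mtx" (3x3 intrinsics, pixels), "view" (4x4, takes a point from world to camera coordinates). Camera axes: x right, y down, z forward; pixel columns grow to the right and rows downward; lengths in m; the calibration is good to about 2 mm. A picture is of the moment at which its call begins. There is no depth.
A pose or a line that the arm cannot do raises env.MotionError and nothing moves.
- job.hand_in(): hands the job in; it is judged then, once.
The state is a dict: "clock": time; "joints": joint angles; "qvel": joint speeds; "joint_efforts": joint torques, N m; "position": TCP position; "ee_rot": TCP orientation; "contact_force": force on the tool from outside, world axes, zero at the start; "ft_torque": the same for the moment, N m; "finger_gap": opening from 0.0 (shut) to 1.0 (fully open); "gripper_force": force on a finger pad.
Only numpy, scipy, OpenCV 4.12 (cv2) and the standard library are available. Lean on these libraries where they do the work, as an engineer would, in place of code of your own. Each camera call takes 0.05 s, during which the arm holds its last target. There are 200 camera calls.

## Working session

There is one attempt and no reset: what is moved stays moved. The work goes in short steps, each a Python script; the robot and the scene stay as the last script left them, time stands still between calls to the robot, and variables do not carry over. Pictures are saved under pics/ and viewed, at most 13 in all, crops included, and the job is handed in when it is done.

```bash
mkdir -p pics
python3 - <<'E'
from bench import env,kinematics,monitor,eyes,job
import cv2,numpy as np
for n in("scene","top"):
    d=eyes.grab_frame(n); cv2.imwrite(f"pics/{n}0.png",d["frame"][:,:,::-1]); print(n,d["mtx"].tolist(),np.round(d["view"],4).tolist())
s=monitor.sense(); print(s["clock"],s["position"],s["ee_rot"])
E
```

```text
scene [[454.8760659756151, 0.0, 310.1718704526061], [0.0, 454.8760659756151, 237.11892117915195], [0.0, 0.0, 1.0]] [[0.9996, -0.0274, -0.0026, -0.5534], [-0.0216, -0.7219, -0.6917, 0.0089], [0.0171, 0.6915, -0.7222, 0.9402], [0.0, 0.0, 0.0, 1.0]]
top [[619.4796683558945, 0.0, 326.69968883490793], [0.0, 619.4796683558945, 240.50461916902262], [0.0, 0.0, 1.0]] [[0.0246, -0.9992, 0.0312, -0.1032], [-0.9902, -0.0287, -0.1367, 0.5408], [0.1375, -0.0276, -0.9901, 1.0707], [0.0, 0.0, 0.0, 1.0]]
0.1 [0.17141034 0.49599745 0.2308082 ] [ 1.65640272e-01  9.86186078e-01 -5.20802682e-04 -2.19461175e-04]
```

View pics/top0.png

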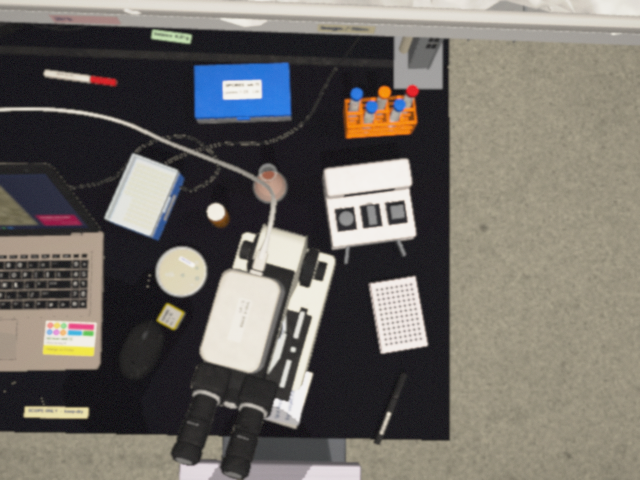

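View pics/scene0.png

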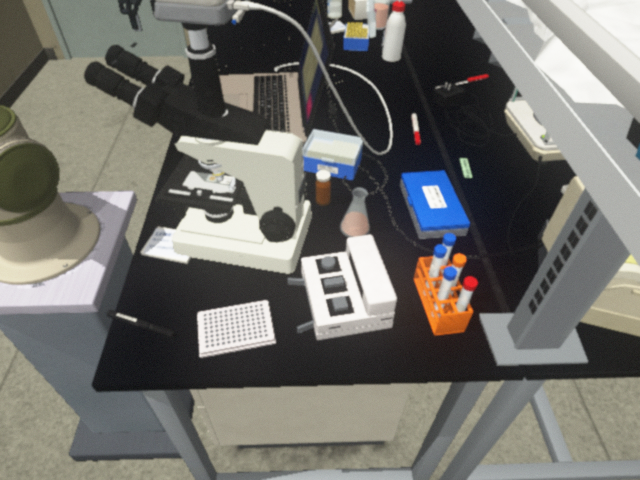

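The top view shows the plate at about (398,314) and the reader at about (370,205). The keys run left to right: round (346,218), bar (372,215), square (396,212). The scene view shows the tall microscope standing between the arm and the work. Next I'll measure.

```bash
cat > h.py <<'E'
from bench import env,kinematics,monitor,eyes,job
import cv2,numpy as np
def ray(d,uv):
    V=d["view"];R=V[:3,:3];c=-R.T@V[:3,3]
    return c,R.T@np.linalg.inv(d["mtx"])@np.array([uv[0],uv[1],1.])
def onz(d,uv,z):
    c,r=ray(d,uv); return c+r*(z-c[2])/r[2]
def tri(d1,p1,d2,p2):
    c1,r1=ray(d1,p1);c2,r2=ray(d2,p2)
    A=np.c_[r1,-r2];s=np.linalg.lstsq(A,c2-c1,rcond=None)[0]
    a,b=c1+s[0]*r1,c2+s[1]*r2; return (a+b)/2,np.linalg.norm(a-b)
def proj(d,p):
    q=d["mtx"]@(d["view"][:3,:3]@np.array(p)+d["view"][:3,3]); return q[:2]/q[2]
def plate(d,roi):
    u0,v0,u1,v1=roi
    m=np.zeros((480,640),np.uint8); m[v0:v1,u0:u1]=(d["frame"][v0:v1,u0:u1].min(2)>130)
    m=cv2.morphologyEx(m,cv2.MORPH_CLOSE,np.ones((7,7)))
    c=max(cv2.findContours(m,0,2)[0],key=cv2.contourArea)
    P=np.array([onz(d,p[0],.0144)[:2] for p in c],np.float32)
    (cx,cy),(w,h),a=cv2.minAreaRect(P*1000)
    if w<h: w,h,a=h,w,a+90
    return np.array([cx,cy])/1000,(w,h),(a+90)%180-90
E
python3 - <<'E'
from h import *
D={n:eyes.grab_frame(n) for n in("scene","top")}
t=D["top"]
for n in D: print(n,ray(D[n],(0,0))[0])
print(plate(t,(355,265,440,365)))
print(plate(D["scene"],(185,292,285,365)))
for p in[(346,218),(372,215),(396,212)]: print(onz(t,p,.06))
print("scope top",onz(t,(240,320),.3),onz(t,(240,320),.4),onz(t,(190,455),.3),onz(t,(235,470),.3))
a=cv2.resize(t["frame"][145:270,305:430],None,fx=4.6,fy=4.6,interpolation=2)
b=cv2.resize(D["scene"]["frame"][225:345,280:400],None,fx=4.8,fy=4.8,interpolation=2)[:575]
b=cv2.resize(b,(220*575//220,575)); o=np.hstack([a[:575],b])
o=cv2.resize(o,(800,int(o.shape[0]*800/o.shape[1])));cv2.imwrite("pics/z.png",o[:,:,::-1]);print(o.shape)
E
```

```text
scene [ 0.53732952 -0.65884327  0.68373375]
top [ 0.39077668 -0.05810253  1.13731883]
(array([ 0.41608612, -0.2215739 ]), (127.45294952392578, 86.0872802734375), 10.609331130981445)
(array([ 0.41842508, -0.22697119]), (126.69834899902344, 92.29149627685547), 10.59261417388916)
[ 0.5815086  -0.12120773  0.06      ]
[ 0.58828439 -0.16718083  0.06      ]
[ 0.59497913 -0.20977792  0.06      ]
scope top [0.39656041 0.03175494 0.3       ] [0.39586967 0.02102337 0.4       ] [0.22177781 0.08862772 0.3       ] [0.20417398 0.02978831 0.3       ]
(400, 800, 3)
```

View pics/z.png

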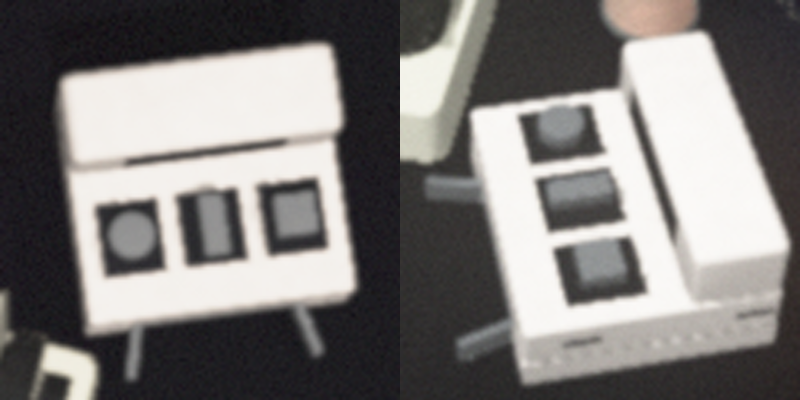

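The crop confirms the key order: round on the left at about (346,219), bar in the middle, square on the right. The microscope is roughly 0.48 m tall, so I'll fit the arm's link geometry to plan a clear sweep past it, and measure the key centres more accurately.

```bash
cat >> h.py <<'E'
def quat(phi):  # tool down, tool y along world angle phi
    a=(phi+np.pi/2)/2; return [np.cos(a),np.sin(a),0.,0.]
E
python3 - <<'E'
from h import *
D={n:eyes.grab_frame(n) for n in("scene","top")}; t,s=D["top"],D["scene"]
for n,a,b in(("round",(346.2,218.7),(328.3,262.5)),("bar",(371.9,215),(333.4,281.4)),("sq",(397.2,211.9),(340.3,301.8))):
    print(n,tri(t,a,s,b),onz(t,a,.06),onz(s,b,.06))
# key centroids by mask in top view
g=t["frame"].astype(int); m=((g.min(2)>75)&(g.max(2)<165)).astype(np.uint8); m[:200]=0;m[232:]=0;m[:,:332]=0;m[:,410:]=0
n,_,st,ce=cv2.connectedComponentsWithStats(m)
print([(st[i].tolist(),ce[i].round(1).tolist(),onz(t,ce[i],.06)[:2].round(4)) for i in range(1,n) if st[i,4]>30])
# link fit
A=[];b=[];
for x in np.arange(.3,.72,.05):
  for z in(.0,.1,.2,.3,.4):
    ps=np.deg2rad(58); q=kinematics.ik([x*np.cos(ps),x*np.sin(ps),z],quat(1.237))
    if q is None: continue
    if x in(.3,) or z==.4: print(np.round([x,z],2),np.round(q,2))
    q2,q3=q[1],q[1]+q[2]
    A+= [[np.sin(q2),np.cos(q2),np.sin(q3),np.cos(q3),1,0],[np.cos(q2),-np.sin(q2),np.cos(q3),-np.sin(q3),0,1]]; b+=[x,z]
r=np.linalg.lstsq(np.array(A),np.array(b),rcond=None); print(r[0],r[1])
for p in[(205,270),(283,270),(283,372),(205,372)]: print("box",onz(t,p,.48))
for p in[(155,10),(240,10),(185,55),(215,55),(95,75),(130,55)]:
    c,v=ray(s,p); print(p,"at y=.03",(c+v*(.03-c[1])/v[1]).round(3))
E
```

```text
round (array([ 0.58228743, -0.12178336,  0.05479762]), np.float64(0.0021952954395696275)) [ 0.5802647 -0.121587   0.06     ] [ 0.58299554 -0.12595157  0.06      ]
bar (array([ 0.58925012, -0.16724005,  0.05723479]), np.float64(0.0009187515722889775)) [ 0.58827902 -0.16700336  0.06      ] [ 0.58947538 -0.16929898  0.06      ]
sq (array([ 0.59698293, -0.21200838,  0.05850707]), np.float64(0.0029151614865718717)) [ 0.5952244  -0.21191285  0.06      ] [ 0.59828931 -0.21274478  0.06      ]
[([385, 201, 22, 24, 290], [396.7, 211.7], array([ 0.5956, -0.211 ])), ([360, 204, 22, 24, 275], [371.0, 214.8], array([ 0.5886, -0.1655])), ([335, 207, 22, 25, 289], [345.7, 218.2], array([ 0.5811, -0.1206]))]
[0.3 0. ] [ 0.61  0.28  2.36 -0.    0.5  -0.62]
[0.3 0.1] [ 0.61 -0.01  2.27 -0.    0.87 -0.62]
[0.3 0.2] [ 0.61 -0.19  2.12 -0.    1.21 -0.62]
[0.3 0.3] [ 0.61 -0.27  1.92 -0.    1.49 -0.62]
[0.3 0.4] [ 0.61 -0.28  1.67 -0.    1.75 -0.62]
[0.35 0.4 ] [ 0.67 -0.16  1.58 -0.    1.72 -0.56]
[0.4 0.4] [ 0.72 -0.04  1.47 -0.    1.71 -0.52]
[0.45 0.4 ] [ 0.75  0.08  1.35 -0.    1.71 -0.49]
[0.5 0.4] [ 0.78  0.2   1.21 -0.    1.73 -0.46]
[0.55 0.4 ] [ 0.8   0.32  1.05 -0.    1.76 -0.44]
[0.6 0.4] [ 0.82  0.46  0.86 -0.    1.82 -0.42]
[0.65 0.4 ] [ 0.83  0.61  0.63 -0.    1.91 -0.4 ]
[0.7 0.4] [ 0.85  0.83  0.24 -0.    2.07 -0.39]
[ 0.42700307  0.0034291   0.39532035  0.03522521  0.01656752 -0.04619573] [0.00013084]
box [0.44683671 0.05161304 0.48      ]
box [ 0.44909684 -0.03075081  0.48      ]
box [ 0.34288154 -0.03439111  0.48      ]
box [0.34107841 0.04617832 0.48      ]
(155, 10) at y=.03 [0.334 0.03  0.44 ]
(240, 10) at y=.03 [0.455 0.03  0.438]
(185, 55) at y=.03 [0.363 0.03  0.374]
(215, 55) at y=.03 [0.409 0.03  0.373]
(95, 75) at y=.03 [0.216 0.03  0.344]
(130, 55) at y=.03 [0.28  0.03  0.375]
```

```bash
cat >> h.py <<'E'
YAW=np.deg2rad(9.2); O=np.array([.5440,-.1736])
X=np.array([np.cos(YAW),np.sin(YAW)]);Y=np.array([-X[1],X[0]])
def W(x,y,z): return [*(O+x*X+y*Y),z]
def L(p): d=np.array(p[:2])-O; return np.array([d@X,d@Y])
E
python3 - <<'E'
from h import *
t=eyes.grab_frame("top")
for p in[(404,375),(391,408),(378,442),(449,250),(449,400)]: print(p,onz(t,p,.005).round(3),L(onz(t,p,.005)).round(3))
for n,p in(("earL",(347,262)),("earR",(405,255))): print(n,L(onz(t,p,.016)).round(4))
c,sz,a=plate(t,(355,265,440,365)); print("plate",L(c).round(4),a-9.2)
s=monitor.sense(); az=np.arctan2(s["position"][1],s["position"][0])
q=kinematics.ik([.36*np.cos(az),.36*np.sin(az),.6],s["ee_rot"]); print(q)
env.set_joints(q); s=monitor.sense(); print(s["position"],s["clock"])
q2=np.array(q); q2[0]=np.deg2rad(-50); q2[5]=q2[0]-YAW
env.set_joints(q2); s=monitor.sense(); print(s["position"],s["joints"],s["clock"],s["contact_force"],L(s["position"]))
for P,f in((W(-.134,-.115,.10),YAW),(W(-.134,-.115,-.008),YAW),(W(-.23,0,.1),YAW-np.pi/2),(W(-.23,0,.005),YAW-np.pi/2),(W(.045,.046,.07),YAW-np.pi/2)):
    k=kinematics.ik(P,quat(f)); print(np.round(P,3),None if k is None else np.round(k,2))
cv2.imwrite("pics/s1.png",eyes.grab_frame("scene")["frame"][:,:,::-1])
E
```

```text
(404, 375) [ 0.308 -0.235  0.005] [-0.243 -0.023]
(391, 408) [ 0.25  -0.212  0.005] [-0.297  0.009]
(378, 442) [ 0.19  -0.189  0.005] [-0.351  0.041]
(449, 250) [ 0.537 -0.317  0.005] [-0.03 -0.14]
(449, 400) [ 0.266 -0.316  0.005] [-0.298 -0.096]
earL [-0.0281  0.0515]
earR [-0.0294 -0.0557]
plate [-0.1339 -0.0269] 1.409331130981446
[ 9.09040881e-01  9.64935323e-03  8.94575306e-01 -2.20005114e-05
  2.23761780e+00 -3.28981065e-01]
[0.11800994 0.34075256 0.59898755] 1.85
[ 0.30829539 -0.18571076  0.60012346] [-8.71274840e-01  9.38841004e-03  8.94472570e-01  1.10418196e-04
  2.23763827e+00 -1.03307839e+00] 3.8667 [ 1.18040046 -0.30630174 -0.28567889] [-0.23460885  0.02572976]
[ 0.43  -0.309  0.1  ] [-0.84  0.46  1.65 -0.    1.03 -1.  ]
[ 0.43  -0.309 -0.008] [-0.84  0.64  1.71 -0.    0.79 -1.  ]
[ 0.317 -0.21   0.1  ] [-0.9   0.17  2.07 -0.    0.9   0.51]
[ 0.317 -0.21   0.005] [-0.9   0.39  2.14 -0.    0.61  0.51]
[ 0.581 -0.121  0.07 ] [-0.4   0.63  1.47 -0.    1.05  1.01]
```

View pics/s1.png

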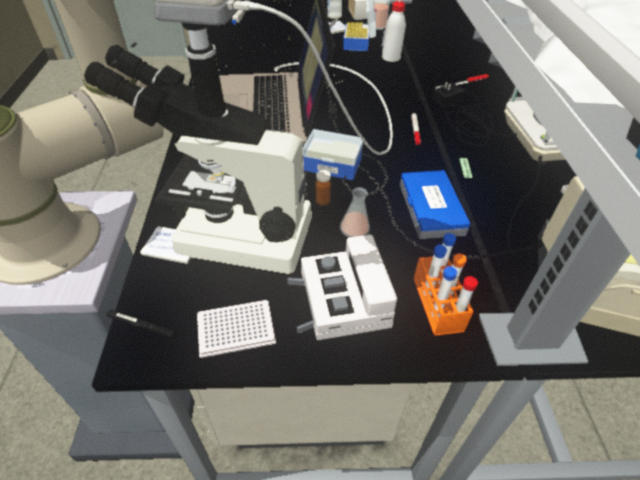

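The arm is clear after the sweep, and the scene view shows its shoulder at about (10–155,90–180), just behind the eyepieces with tips at about (97,75) and (118,52). I need to check that clearance before leaning forward.

Run:
```python
from h import *
D={n:eyes.grab_frame(n) for n in("scene","top")}; t,s=D["top"],D["scene"]
for a,b in(((235,470),(97,77)),((190,457),(118,52)),((262,390),(170,95))): print("eyepiece",tri(t,a,s,b))
J=monitor.sense()["joints"][0]; n=np.array([np.cos(J),np.sin(J),0])
for p in[(155,90),(155,150),(152,120),(20,130),(20,180),(95,40),(60,30),(120,30)]:
    c,r=ray(s,p); q=c-r*(c@n)/(r@n); print(p,q.round(3),"lateral",round(float(-q[0]*n[1]+q[1]*n[0]),3))
cv2.imwrite("pics/t1.png",t["frame"][:,:,::-1])
```

```text
eyepiece (array([0.21664012, 0.02637038, 0.34233266]), np.float64(0.006305742746556052))
eyepiece (array([0.23699543, 0.08011671, 0.35783288]), np.float64(0.012116060631850004))
eyepiece (array([0.32106582, 0.00060219, 0.32291615]), np.float64(0.02638781361585458))
(155, 90) [0.244 0.205 0.223] lateral 0.319
(155, 150) [0.217 0.182 0.093] lateral 0.283
(152, 120) [0.226 0.19  0.164] lateral 0.296
(20, 130) [0.048 0.04  0.24 ] lateral 0.062
(20, 180) [0.017 0.014 0.15 ] lateral 0.022
(95, 40) [0.181 0.153 0.348] lateral 0.237
(60, 30) [0.144 0.121 0.378] lateral 0.188
(120, 30) [0.218 0.183 0.352] lateral 0.285
```

View pics/t1.png

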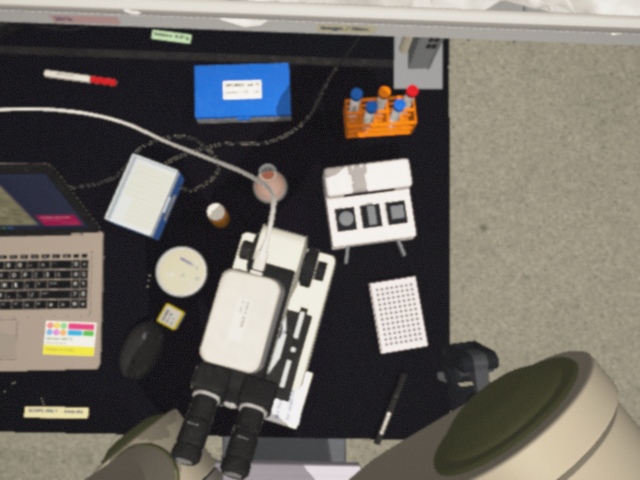

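The top view shows the gripper at about (465,365) and the elbow/forearm bulk at (350–640,355–480). The upper arm is offset about 0.24 m to the side, so the standard lean would hit the eyepieces and microscope head. I'll identify the full kinematics from IK samples so I can plan with clearance.

```bash
cat > fit.py <<'E'
from h import *
from scipy.spatial.transform import Rotation as R
from scipy.optimize import least_squares
rng=np.random.default_rng(0); S=[]
for i in range(3000):
    r=rng.uniform(.3,.7);a=rng.uniform(-1.2,.3);p=[r*np.cos(a),r*np.sin(a),rng.uniform(0,.5)]
    o=R.from_quat(quat(rng.uniform(-3,3)))*R.from_rotvec([*rng.uniform(-.9,.9,2),0])
    q=kinematics.ik(p,o.as_quat())
    if q is not None: S.append((q,p,o.as_matrix()))
    if len(S)>=150: break
Q=np.array([s[0] for s in S]);P=np.array([s[1] for s in S]);M=np.array([s[2] for s in S])
print(len(S),Q[:4].round(2).tolist(),Q.min(0).round(2),Q.max(0).round(2))
def rot(ax,q): return R.from_rotvec(np.outer(q,ax)).as_matrix()
best=None
import itertools
y,z,x=np.array([0,1.,0]),np.array([0,0,1.]),np.array([1.,0,0])
def chain(axs,Q):
    Rs=[];C=np.tile(np.eye(3),(len(Q),1,1))
    for k in range(6): C=C@rot(axs[k],Q[:,k]); Rs.append(C)
    return Rs
for a4,a5,a6 in itertools.product([x,y,z,-x,-y,-z],repeat=3):
    Rs=chain([z,y,y,a4,a5,a6],Q)
    # constant tool rotation residual
    E=np.einsum('nji,njk->nik',Rs[5],M); v=E.std(0).sum()
    if best is None or v<best[0]: best=(v,a4,a5,a6,E.mean(0))
print(best)
_,a4,a5,a6,E=best
Rs=chain([z,y,y,a4,a5,a6],Q)
A=np.concatenate(Rs,axis=2).reshape(-1,18); b=P.reshape(-1)
A=np.hstack([A,np.tile(np.eye(3),(len(Q),1))])
t,res,rk,sv=np.linalg.lstsq(A,b,rcond=None); print(t.reshape(7,3).round(4),rk,np.abs(A@t-b).max())
E
python3 fit.py
```

```text
150 [[-1.2, 0.6, 2.23, 2.45, 0.68, -0.68], [-0.75, 0.09, 2.03, 1.26, 1.04, 2.2], [-1.47, 0.94, 0.26, 0.55, 2.44, 0.81], [-1.1, 0.38, 2.22, 0.79, 0.56, 0.47]] [-1.97 -0.63  0.26 -1.16  0.11 -2.86] [0.38 1.38 2.36 3.64 2.57 2.86]
(np.float64(2.8254418116760783e-15), array([0., 0., 1.]), array([0., 1., 0.]), array([0., 0., 1.]), array([[ 2.38575503e-16, -1.00000000e+00, -1.65410401e-17],
       [ 1.00000000e+00,  2.51657916e-16,  2.24010625e-17],
       [-7.11236625e-18, -2.78108699e-17,  1.00000000e+00]]))
[[ 0.      0.0388  0.1007]
 [-0.      0.0388  0.4389]
 [ 0.039   0.0388  0.1988]
 [-0.      0.      0.1988]
 [ 0.      0.      0.1277]
 [ 0.      0.      0.1276]
 [ 0.      0.      0.1007]] 15 1.3322676295501878e-15
```

Run:
```python
import cv2,numpy as np
a=cv2.imread("pics/s1.png")[0:210,0:260];b=cv2.imread("pics/t1.png")[330:480,60:640]
a=cv2.resize(a,None,fx=1.42,fy=1.42,interpolation=2);b=cv2.resize(b,None,fx=1.379,fy=1.379,interpolation=2)[:, :800]
o=np.zeros((600,800,3),np.uint8);o[:298,:369]=a[:298];o[300:300+b.shape[0],:b.shape[1]]=b;cv2.imwrite("pics/c.png",o)
```

```text
(no output)
```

View pics/c.png

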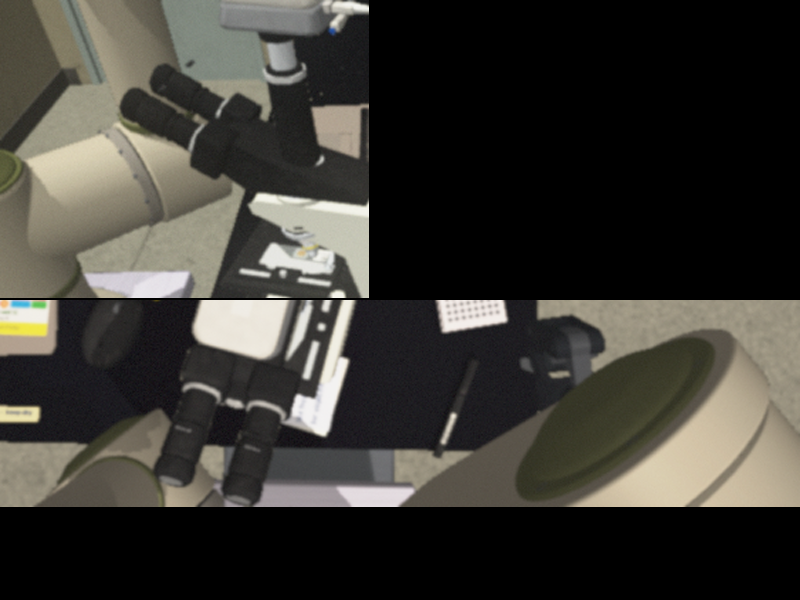

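The crop confirms the upper arm is about 0.11 m thick and offset roughly 0.235 m to the side, with the eyepieces at its front. The kinematic fit is exact (spherical wrist). Next I'll search tool tilts for clearance at each work pose.

```bash
cat > plan.py <<'E'
from h import *
from scipy.spatial.transform import Rotation as R
H,L1,LX,L2,D,LT=.2014,.4389,.039,.3976,.1164,.2553
LO=np.array([-2.94,-.97,.19,-1.23,.02,-2.88])+.02;HI=np.array([2.94,2.17,2.56,4.37,3.11,2.88])-.02
E0=R.from_euler('z',90,degrees=True)
def rot(q): return R.from_euler('ZYYZYZ'[:3],q[:3])*R.from_euler('ZYZ',q[3:])*E0 if 0 else R.from_euler('z',q[0])*R.from_euler('y',q[1]+q[2])*R.from_euler('ZYZ',q[3:])*E0
def ik(p,o):
    w=np.array(p)-LT*o.apply([0,0,1]); r=np.hypot(*w[:2])
    if r<D: return None
    q1=np.arctan2(w[1],w[0])-np.arcsin(D/r); x=np.sqrt(r*r-D*D); z=w[2]-H
    l2=np.hypot(L2,LX); be=np.arctan2(LX,L2); d=np.hypot(x,z); c=(d*d-L1**2-l2**2)/(2*L1*l2)
    if abs(c)>1: return None
    g=np.arccos(c); q3=g-be; q2=np.arctan2(x,z)-np.arctan2(l2*np.sin(g),L1+l2*np.cos(g))
    W3=(R.from_euler('z',q1)*R.from_euler('y',q2+q3)).inv()*o*E0.inv()
    a,b,cc=W3.as_euler('ZYZ')
    q=np.array([q1,q2,q3,a,b,cc])
    out=[]
    for da in(0,2*np.pi,-2*np.pi):
        for dc in(0,2*np.pi,-2*np.pi):
            k=q+[0,0,0,da,0,dc]
            if (k>LO).all() and (k<HI).all(): out.append(k)
    return out or None
def links(q):
    B=R.from_euler('z',q[0]); f=lambda r,l,z:B.apply([r,l,z])
    e=(L1*np.sin(q[1]),H+L1*np.cos(q[1])); a=q[1]+q[2]
    o=(e[0]+LX*np.cos(a),e[1]-LX*np.sin(a)); w=(o[0]+L2*np.sin(a),o[1]+L2*np.cos(a))
    wc=f(w[0],D,w[1]); zt=rot(q).apply([0,0,1])
    return [(f(0,0,H),f(0,.245,H),.065),(f(0,.237,H),f(e[0],.237,e[1]),.058),(f(e[0],.237,e[1]),f(e[0],D,e[1]),.065),
            (f(o[0],D,o[1]),wc,.062),(wc,wc+.09*zt,.05),(wc+.09*zt,wc+.182*zt,.057)]
# obstacles as capsules (p,q,r)
OB=[((.40,.01,.45),(.40,.01,.48),.075),((.345,-.03,.46),(.345,.05,.46),.035),((.445,-.03,.46),(.445,.05,.46),.035),((.345,-.03,.46),(.445,-.03,.46),.035),
    ((.40,.01,.30),(.40,.01,.46),.035),((.237,.08,.358),(.31,.04,.32),.025),((.217,.026,.342),(.30,.0,.31),.025),((.31,.02,.31),(.45,.0,.27),.05),
    ((.50,-.01,.05),(.46,0,.29),.06),((.55,-.03,.04),(.28,.0,.04),.06),((.53,.02,.04),(.30,.06,.04),.06),((.35,.01,.2),(.45,.0,.2),.05)]
SB=[(np.array(O_),np.array(P_),r) for O_,P_,r in OB]
def segd(a,b,c,d):
    t=np.linspace(0,1,15)[:,None]; P=a+(b-a)*t; u=d-c
    s=np.clip(((P-c)@u)/max(u@u,1e-9),0,1)[:,None]; return np.sqrt((((c+u*s)-P)**2).sum(1).min())
def clear(q,full=False):
    m=9;w=None
    K=links(q)
    for i,(a,b,r) in enumerate(K):
        for j,(c,d,s) in enumerate(SB):
            v=segd(a,b,c,d)-r-s
            if v<m: m,w=v,(i,j)
        if i>2: # bench, reader hump/deck
            for p in(a,b):
                v=p[2]-r
                if v<m and np.hypot(*p[:2])<.9: m,w=v,(i,'bench')
    for i in(3,4,5):
        a,b,r=K[i]
        for t in np.linspace(0,1,8):
            p=a+(b-a)*t; l=L(p); dx=max(0-l[0],0,l[0]-.134); dy=max(abs(l[1])-.076,0); top=.05 if l[0]<.084 else .086
            v=np.sqrt(dx*dx+dy*dy+max(p[2]-top,0)**2)-r
            if v<m: m,w=v,(i,'reader')
    return m,w
def orient(tx,ty,phi):
    # tool leaning back along -x' by tx and to the right (-y') by ty; phi: tool y angle (reader frame)
    d=np.array([np.tan(tx),np.tan(ty),-1]);d/=np.linalg.norm(d)
    b=R.from_quat(quat(phi)); ax=np.cross([0,0,-1],d); n=np.linalg.norm(ax)
    T=R.from_rotvec(ax/n*np.arcsin(n)) if n>1e-9 else R.identity()
    return R.from_euler('z',YAW)*T*b
E
python3 - <<'E'
from plan import *
q=monitor.sense()["joints"]; print("now",clear(q), (np.array(ik(monitor.sense()["position"],R.from_quat(monitor.sense()["ee_rot"])))-q).round(3).tolist())
T=eyes.grab_frame("top");S=eyes.grab_frame("scene")
print(tri(T,(208,395),S,(151,77)),tri(T,(252,402),S,(134,95)))
for p in[(335,255),(280,425),(235,235)]: print(onz(T,p,.05).round(3))
for name,p in(("round",W(.045,.046,.056)),("bar",W(.045,0,.056)),("side0",W(-.134,-.09,.01)),("side1",W(-.134,-.055,.01)),("rear0",W(-.22,0,.01)),("rear1",W(-.03,0,.01))):
    res=[]
    for tx in range(-40,61,10):
        for ty in range(-30,71,10):
            for phi in(-90,-45,0,45,90,135,180):
                k=ik(p,orient(*np.deg2rad([tx,ty,phi])))
                if k is None: continue
                c,w=clear(k[0]); res.append((round(c,3),tx,ty,phi,w,k[0].round(2).tolist())); 
    res.sort(key=lambda r:-r[0]); print(name); seen=set()
    for r in res:
        if (r[1],r[2]) in seen: continue
        seen.add((r[1],r[2])); 
        if len(seen)<=5: print(r)
    print(" vertical",[r for r in res if r[1]==0 and r[2]==0][:1])
E
```

```text
now (np.float64(0.006995717004953009), (1, 5)) [[-0.0, -0.0, 0.001, 0.0, -0.0, -0.0]]
(array([0.29598851, 0.0645958 , 0.32222869]), np.float64(0.00929161629487402)) (array([0.28516734, 0.00703717, 0.32187435]), np.float64(0.016173847326254147))
[ 0.516 -0.104  0.05 ]
[ 0.223 -0.017  0.05 ]
[0.547 0.074 0.05 ]
round
(np.float64(-0.024), 50, -10, -90, (3, 1), [-0.6, 0.52, 2.09, 2.03, 0.52, -1.09])
(np.float64(-0.03), 50, -20, -90, (3, 7), [-0.54, 0.52, 2.11, 2.38, 0.46, -1.42])
(np.float64(-0.031), 40, 10, -90, (1, 5), [-0.66, 0.53, 1.91, 1.18, 0.64, -0.21])
(np.float64(-0.032), 50, 0, -90, (1, 5), [-0.66, 0.54, 2.05, 1.76, 0.61, -0.83])
(np.float64(-0.033), 40, 0, -90, (3, 1), [-0.6, 0.5, 1.97, 1.32, 0.48, -0.35])
 vertical [(np.float64(-0.093), 0, 0, -90, (3, 3), [-0.4, 0.64, 1.48, -0.0, 1.02, 1.01])]
bar
(np.float64(-0.028), 50, -20, -90, (1, 5), [-0.63, 0.54, 2.06, 2.2, 0.47, -1.3])
(np.float64(-0.032), 40, -10, -90, (3, 1), [-0.62, 0.51, 1.95, 1.42, 0.37, -0.5])
(np.float64(-0.032), 50, -30, -90, (3, 1), [-0.56, 0.55, 2.08, 2.63, 0.44, -1.72])
(np.float64(-0.036), 20, 10, -90, (1,
[... 1548 characters left out ...]
 1.27, 1.06, -1.41])
(np.float64(-0.011), 60, 20, -90, (5, 'bench'), [-1.56, 0.71, 2.32, 1.16, 1.1, -1.25])
 vertical [(np.float64(-0.056), 0, 0, -90, (1, 5), [-0.87, 0.39, 2.12, 0.0, 0.64, 0.54])]
rear1
(np.float64(-0.023), 30, -20, -90, (3, 1), [-0.6, 0.51, 2.1, 2.04, 0.13, -1.21])
(np.float64(-0.026), 40, -30, -90, (1, 5), [-0.61, 0.56, 2.2, 2.86, 0.42, -2.03])
(np.float64(-0.034), 30, -10, -90, (1, 5), [-0.68, 0.51, 2.05, 1.23, 0.29, -0.42])
(np.float64(-0.035), 20, -10, -90, (3, 1), [-0.61, 0.52, 1.95, 0.37, 0.32, 0.47])
(np.float64(-0.036), 20, 0, -90, (1, 5), [-0.67, 0.54, 1.89, 0.53, 0.53, 0.3])
 vertical [(np.float64(-0.057), 0, 0, -90, (3, 1), [-0.55, 0.63, 1.66, 0.0, 0.85, 0.86])]
```

Run:
```python
from plan import *
q=monitor.sense()["joints"];T=eyes.grab_frame("top");S=eyes.grab_frame("scene")
B=R.from_euler('z',q[0])
for l in(0,.06,.116,.18,.237,.30):
  print(l,[(z,proj(T,B.apply([0,l,z])).round(0).tolist(),proj(S,B.apply([0,l,z])).round(0).tolist()) for z in(.2,.35,.5,.64)])
w=links(q)[3]; print("forearm",[ (p.round(3).tolist(),proj(T,p).round().tolist(),proj(S,p).round().tolist()) for p in w[:2]])
for p in[(272,372),(202,360),(285,275),(212,268)]:
  print(p,[(z,proj(S,onz(T,p,z)).round(0).tolist(),onz(T,p,z)[:2].round(3).tolist()) for z in(.35,.4,.44,.48,.52)])
```

```text
0 [(0.2, [258.0, 605.0], [-6.0, 163.0]), (0.35, [248.0, 662.0], [-57.0, 83.0]), (0.5, [232.0, 749.0], [-126.0, -28.0]), (0.64, [209.0, 883.0], [-218.0, -176.0])]
0.06 [(0.2, [232.0, 570.0], [29.0, 150.0]), (0.35, [217.0, 620.0], [-14.0, 70.0]), (0.5, [193.0, 695.0], [-72.0, -37.0]), (0.64, [158.0, 810.0], [-149.0, -179.0])]
0.116 [(0.2, [208.0, 538.0], [60.0, 138.0]), (0.35, [188.0, 580.0], [23.0, 60.0]), (0.5, [158.0, 645.0], [-27.0, -45.0]), (0.64, [111.0, 744.0], [-91.0, -182.0])]
0.18 [(0.2, [181.0, 501.0], [93.0, 125.0]), (0.35, [155.0, 536.0], [62.0, 48.0]), (0.5, [117.0, 589.0], [21.0, -54.0]), (0.64, [59.0, 669.0], [-31.0, -185.0])]
0.237 [(0.2, [157.0, 469.0], [121.0, 115.0]), (0.35, [127.0, 497.0], [95.0, 39.0]), (0.5, [82.0, 540.0], [60.0, -61.0]), (0.64, [14.0, 605.0], [17.0, -188.0])]
0.3 [(0.2, [131.0, 434.0], [149.0, 104.0]), (0.35, [96.0, 455.0], [128.0, 29.0]), (0.5, [44.0, 487.0], [100.0, -68.0]), (0.64, [-35.0, 535.0], [66.0, -190.0])]
forearm [([0.107, 0.053, 0.61], [153.0, 691.0], [-69.0, -146.0]), ([0.308, -0.186, 0.856], [594.0, 523.0], [-244.0, -803.0])]
(272, 372) [(0.35, [163.0, 85.0], [0.333, -0.016]), (0.4, [157.0, 52.0], [0.337, -0.019]), (0.44, [151.0, 24.0], [0.34, -0.021]), (0.48, [145.0, -8.0], [0.343, -0.023]), (0.52, [139.0, -43.0], [0.346, -0.025])]
(202, 360) [(0.35, [181.0, 58.0], [0.346, 0.071]), (0.4, [175.0, 29.0], [0.349, 0.063]), (0.44, [170.0, 3.0], [0.351, 0.056]), (0.48, [165.0, -26.0], [0.353, 0.05]), (0.52, [158.0, -58.0], [0.355, 0.043])]
(285, 275) [(0.35, [243.0, 87.0], [0.454, -0.028]), (0.4, [236.0, 55.0], [0.45, -0.03]), (0.44, [230.0, 26.0], [0.447, -0.032]), (0.48, [224.0, -6.0], [0.444, -0.033]), (0.52, [216.0, -41.0], [0.441, -0.035])]
(212, 268) [(0.35, [251.0, 59.0], [0.461, 0.065]), (0.4, [245.0, 30.0], [0.456, 0.057]), (0.44, [239.0, 3.0], [0.453, 0.051]), (0.48, [233.0, -26.0], [0.449, 0.044]), (0.52, [226.0, -58.0], [0.446, 0.038])]
```

```bash
cat > plan2.py <<'E'
from plan import *
import plan
plan.SB=[(np.array(a),np.array(b),r) for a,b,r in [((.237,.080,.358),(.296,.065,.322),.018),((.217,.026,.342),(.285,.007,.322),.018),
  ((.40,.01,.30),(.40,.01,.45),.03),((.31,.03,.315),(.44,.01,.27),.045),((.50,-.01,.05),(.46,0,.27),.05),((.53,-.05,.03),(.28,.0,.03),.05),((.53,.02,.04),(.30,.06,.04),.05)]]
BX=np.array([[.340,-.033,.436],[.452,.055,.470]])
RAD=[.065,.058,.062,.055,.05,.057]
_l=plan.links
def links(q): return [(a,b,r) for (a,b,_),r in zip(_l(q),RAD)]
plan.links=links
_c=plan.clear
def clear(q):
    m,w=_c(q)
    for i,(a,b,r) in enumerate(links(q)):
        P=a+(b-a)*np.linspace(0,1,21)[:,None]
        v=np.linalg.norm(np.maximum(0,np.maximum(BX[0]-P,P-BX[1])),axis=1).min()-r
        if v<m: m,w=v,(i,'box')
    return m,w
E
python3 - <<'E'
from plan2 import *
im=cv2.imread("pics/s1.png")
for v in(2,8,14,20): print(v,[tuple(im[v,u]) if 0 else ' '.join(map(str,im[v,u])) for u in range(36,140,6)])
for name,p in(("round",W(.045,.046,.056)),("bar",W(.045,0,.056)),("side1",W(-.134,-.055,.01)),("rear0",W(-.22,0,.01)),("rear1",W(-.03,0,.01)),("rearmid",W(-.12,0,.01))):
    res=[]
    for tx in range(-40,71,5):
        for ty in range(-50,71,5):
            k=None
            for phi in(-90,0,90,180):
                k=k or ik(p,orient(*np.deg2rad([tx,ty,phi])))
            if not k: continue
            c,w=clear(k[0]); res.append((round(float(c),3),tx,ty,w,k[0].round(2).tolist()))
    res.sort(key=lambda r:-r[0]); print(name,*res[:4],sep="\n "); print(" vertical",[r for r in res if r[1]==0 and r[2]==0])
E
```

```text
2 ['100 123 130', '106 122 124', '98 107 98', '120 132 130', '127 146 156', '104 124 129', '105 122 132', '104 121 128', '102 120 128', '84 101 106', '83 100 103', '75 90 94', '75 87 91', '113 123 117', '124 133 127', '126 135 125', '127 140 130', '128 139 129']
8 ['96 120 128', '97 121 130', '125 135 128', '122 131 124', '126 148 155', '111 129 136', '105 123 131', '103 124 130', '104 124 129', '99 118 123', '82 97 105', '79 92 98', '77 89 96', '78 88 91', '123 132 126', '124 133 124', '127 135 128', '128 136 130']
14 ['97 120 127', '98 121 127', '122 132 125', '88 96 89', '122 144 150', '130 149 157', '106 126 133', '109 125 135', '106 122 128', '103 122 127', '97 112 118', '88 101 104', '79 92 96', '72 84 87', '127 136 127', '128 138 129', '126 137 129', '131 141 132']
20 ['100 123 130', '94 119 128', '100 123 129', '115 126 121', '123 133 127', '130 153 162', '121 142 151', '108 125 135', '106 123 132', '104 123 129', '97 115 122', '92 106 112', '82 97 100', '73 87 93', '119 132 124', '124 135 125', '129 139 131', '130 139 129']
round
 (-0.004, 45, -10, (3, 'box'), [-0.57, 0.5, 2
[... 1339 characters left out ...]
)]
rear1
 (-0.003, 30, -25, (1, 0), [-0.56, 0.52, 2.11, 2.95, 0.13, -2.09])
 (-0.005, 25, -20, (3, 'box'), [-0.56, 0.51, 2.05, 0.61, 0.06, 0.25])
 (-0.008, 25, -25, (3, 3), [-0.52, 0.52, 2.07, 4.27, 0.06, 1.31])
 (-0.01, 25, -15, (1, 0), [-0.6, 0.51, 2.03, 0.76, 0.17, 0.08])
 vertical [(-0.022, 0, 0, (3, 'box'), [-0.55, 0.63, 1.66, 0.0, 0.85, 0.86])]
rearmid
 (0.005, 10, -20, (1, 0), [-0.6, 0.43, 2.13, -0.54, 0.26, 1.31])
 (0.001, 5, -15, (1, 0), [-0.61, 0.45, 2.05, -0.32, 0.42, 1.08])
 (-0.001, 5, -20, (3, 'box'), [-0.57, 0.45, 2.07, -0.58, 0.37, 1.36])
 (-0.003, 15, -20, (1, 0), [-0.65, 0.42, 2.18, -0.4, 0.14, 1.15])
 vertical [(-0.025, 0, 0, (1, 0), [-0.68, 0.51, 1.89, -0.0, 0.74, 0.73])]
```

```bash
cat >> plan2.py <<'E'
plan.OFF=.243
def set_geo(lt,li,rt,ri,rad):
    plan.SB[0]=(np.array(lt),np.array(li),.017);plan.SB[1]=(np.array(rt),np.array(ri),.017); RAD[:]=rad
def links(q):
    K=_l(q); d=R.from_euler('z',q[0]).apply([0,.006,0]); K[1]=(K[1][0]+d,K[1][1]+d,0)
    return [(a,b,r) for (a,b,_),r in zip(K,RAD)]
plan.links=links
E
python3 - <<'E'
from plan2 import *
T=eyes.grab_frame("top");S=eyes.grab_frame("scene")
e=[tri(T,a,S,b) for a,b in(((186,459),(112,55)),((208,395),(151,77)),((235.5,470),(92,73)),((252,402),(134,95)))]
print([(x.round(3).tolist(),round(y,3)) for x,y in e])
RA=[.065,.051,.058,.05,.048,.055]
set_geo(*[x for x,_ in e],RA)
g=[(a,b) for a in range(-30,61,5) for b in range(-45,31,5)]
def best(pts,n=3):
    out=[]
    for tx,ty in g:
        m=9;w=None;ok=True
        for p in pts:
            k=None
            for phi in(-90,0,90,180): k=k or ik(p,orient(*np.deg2rad([tx,ty,phi])))
            if not k: ok=False;break
            c,ww=clear(k[0])
            if c<m:m,w=c,(ww,k[0].round(2).tolist())
        if ok: out.append((round(float(m),3),tx,ty,w))
    return sorted(out,key=lambda r:-r[0])[:n]
for n,pts in dict(round=[W(.045,.046,.053),W(.045,.046,.075)],bar=[W(.045,0,.053),W(.045,0,.075)],side=[W(-.134,y,.008) for y in(-.10,-.075,-.05)],side_hi=[W(-.134,-.1,.06)],
   rearA=[W(x,0,.008) for x in(-.225,-.17,-.12)],rearB=[W(x,0,.008) for x in(-.12,-.08,-.035)],rearall=[W(x,0,.008) for x in(-.225,-.17,-.12,-.08,-.035)],rearallR=[W(x,-.02,.008) for x in(-.225,-.17,-.12,-.08,-.035)]).items():
    print(n,*best(pts),sep="\n ")
E
```

```text
[([0.229, 0.085, 0.351], np.float64(0.003)), ([0.296, 0.065, 0.322], np.float64(0.009)), ([0.216, 0.024, 0.35], np.float64(0.0)), ([0.285, 0.007, 0.322], np.float64(0.016))]
round
 (-0.001, 40, 0, ((1, 0), [-0.6, 0.51, 1.97, 1.33, 0.48, -0.36]))
 (-0.001, 45, -5, ((1, 0), [-0.6, 0.51, 2.03, 1.71, 0.46, -0.75]))
 (-0.003, 35, 5, ((1, 0), [-0.6, 0.52, 1.89, 1.02, 0.55, -0.03]))
bar
 (-0.002, 40, -15, ((3, 'box'), [-0.59, 0.47, 1.96, 1.43, 0.29, -0.51]))
 (-0.002, 45, -20, ((5, 'reader'), [-0.59, 0.53, 2.02, 2.13, 0.34, -1.22]))
 (-0.003, 45, -25, ((3, 'box'), [-0.55, 0.53, 2.04, 2.42, 0.32, -1.5]))
side
 (-0.014, -5, -30, ((1, 0), [-0.63, 0.57, 1.93, -0.98, 0.51, 1.62]))
 (-0.017, -10, -25, ((1, 0), [-0.63, 0.59, 1.85, -0.75, 0.64, 1.38]))
 (-0.018, -10, -35, ((3, 'box'), [-0.48, 0.58, 1.98, -1.13, 0.64, 1.88]))
side_hi
 (0.003, 0, -35, ((1, 0), [-0.63, 0.44, 2.0, -1.08, 0.48, 1.71]))
 (0.0, -5, -30, ((1, 0), [-0.63, 0.46, 1.92, -0.82, 0.59, 1.44]))
 (-0.001, -5, -35, ((3, 'box'), [-0.6, 0.47, 1.95, -1.02, 0.58, 1.66]))
rearA
 (-0.007, 0, -20, ((1, 0), [-0.74, 0.35, 2.28, -0.76, 0.32, 1.37]))
 (-0.009, 0, -25, ((3, 3), [-0.49, 0.49, 2.05, -0.83, 0.47, 1.65]))
 (-0.015, 0, -15, ((1, 0), [-0.78, 0.35, 2.25, -0.44, 0.37, 1.03]))
rearB
 (-0.009, 20, -20, ((1, 0), [-0.7, 0.42, 2.23, 0.92, 0.04, -0.19]))
 (-0.012, 25, -25, ((1, 0), [-0.7, 0.43, 2.29, 2.89, 0.17, -2.17]))
 (-0.014, 15, -15, ((3, 'box'), [-0.54, 0.53, 1.94, -0.1, 0.32, 0.95]))
rearall
 (-0.028, 10, -20, ((3, 'box'), [-0.47, 0.55, 1.91, -0.48, 0.39, 1.36]))
 (-0.032, -10, 0, ((1, 0), [-0.79, 0.44, 2.04, -0.2, 0.77, 0.78]))
 (-0.033, -5, -5, ((3, 'box'), [-0.5, 0.64, 1.64, -0.16, 0.87, 1.02]))
rearallR
 (-0.032, -10, -5, ((1, 0), [-0.79, 0.44, 2.04, -0.3, 0.71, 0.86]))
 (-0.034, -5, -10, ((3, 'box'), [-0.49, 0.65, 1.65, -0.26, 0.82, 1.09]))
 (-0.034, 0, -10, ((1, 0), [-0.85, 0.37, 2.18, -0.21, 0.46, 0.74]))
```

```bash
cat >> plan2.py <<'E'
set_geo((.229,.085,.351),(.296,.065,.322),(.216,.024,.350),(.285,.007,.322),[.065,.051,.058,.05,.048,.055])
def path_clear(q0,q1,n=25): return min((clear(q0+(q1-q0)*t) for t in np.linspace(0,1,n)),key=lambda c:c[0])
def pick(p,txs,tys,phis):
    out=[]
    for tx in txs:
        for ty in tys:
            for phi in phis:
                k=ik(p,orient(*np.deg2rad([tx,ty,phi])))
                for q in k or []: out.append((clear(q)[0],tx,ty,phi,q))
    return sorted(out,key=lambda o:-o[0])
E
python3 - <<'E'
from plan2 import *
q0=np.array(monitor.sense()["joints"]); print(clear(q0))
for p in(W(-.12,-.03,.15),W(-.12,-.03,.22),W(-.10,-.06,.10)):
    o=pick(p,range(-20,41,10),range(-40,11,10),(-90,0,90,180))
    for r in o[:3]: print(np.round(r[0],3),r[1:4],r[4].round(2),path_clear(q0,r[4]),r[4][0])
E
```

```text
(np.float64(0.013994477060455458), (1, 0))
0.029 (30, -30, 0) [-0.77  0.07  2.22  0.49  0.19 -1.38] (np.float64(0.013994477060455458), (1, 0)) -0.7694948323815881
0.029 (30, -30, 180) [-0.77  0.07  2.22  0.49  0.19  1.76] (np.float64(0.013994477060455458), (1, 0)) -0.7694948323815881
0.029 (30, -30, -90) [-0.77  0.07  2.22  0.49  0.19  0.19] (np.float64(0.013994477060455458), (1, 0)) -0.7694948323815882
0.049 (40, -40, -90) [-0.79 -0.09  2.25  0.82  0.17 -0.14] (np.float64(0.013994477060455458), (1, 0)) -0.7875447378210609
0.049 (40, -40, 0) [-0.79 -0.09  2.25  0.82  0.17 -1.71] (np.float64(0.013994477060455458), (1, 0)) -0.7875447378210609
0.049 (40, -40, 180) [-0.79 -0.09  2.25  0.82  0.17  1.43] (np.float64(0.013994477060455458), (1, 0)) -0.7875447378210609
0.018 (20, -30, -90) [-0.68  0.28  2.1  -0.49  0.2   1.19] (np.float64(0.013994477060455458), (1, 0)) -0.6795105803191154
0.018 (20, -30, 0) [-0.68  0.28  2.1  -0.49  0.2  -0.38] (np.float64(0.013994477060455458), (1, 0)) -0.6795105803191154
0.018 (20, -30, 180) [-0.68  0.28  2.1  -0.49  0.2   2.76] (np.float64(0.013994477060455458), (1, 0)) -0.6795105803191154
```

Run:
```python
from plan2 import *
q=pick(W(-.10,-.06,.10),[20],[-30],[-90])[0][4]
env.set_joints(q.tolist()); s=monitor.sense(); print(s["clock"],np.abs(s["joints"]-q).max(),s["position"],W(-.10,-.06,.10),s["contact_force"],s["joint_efforts"])
T=eyes.grab_frame("top");S=eyes.grab_frame("scene")
o=np.vstack([np.hstack([S["frame"][0:300,0:400]]),T["frame"][180:480,130:530]])[:,:,::-1]
o=np.hstack([cv2.resize(S["frame"][0:300,0:266],(399,450)),cv2.resize(T["frame"][180:480,150:416],(399,450))])[:,:,::-1]
cv2.imwrite("pics/p2.png",o);cv2.imwrite("pics/raw_s.png",S["frame"][:,:,::-1]);cv2.imwrite("pics/raw_t.png",T["frame"][:,:,::-1])
for i,(a,b,r) in enumerate(links(np.array(s["joints"]))): print(i,proj(S,a).round(),proj(S,b).round(),proj(T,a).round(),proj(T,b).round())
```

```text
6.2333 0.0013083482656202072 [ 0.45515156 -0.24939486  0.10058822] [np.float64(0.4548792447542113), np.float64(-0.24881629467356275), 0.1] [ 0.75896436  0.3417856  -0.07943717] [ 9.94142331e-02 -3.19862401e+01 -1.84315771e+01 -1.84805417e-01
 -1.27723441e+00  1.03107066e-02]
0 [ -7. 162.] [112. 104.] [258. 605.] [129. 489.]
1 [111. 105.] [  62. -168.] [130. 489.] [ 82. 508.]
2 [  58. -168.] [ -42. -158.] [ 87. 513.] [203. 619.]
3 [ -40. -129.] [171. 155.] [185. 632.] [370. 351.]
4 [171. 155.] [201. 213.] [370. 351.] [391. 326.]
5 [201. 213.] [230. 268.] [391. 326.] [410. 305.]
```

View pics/p2.png

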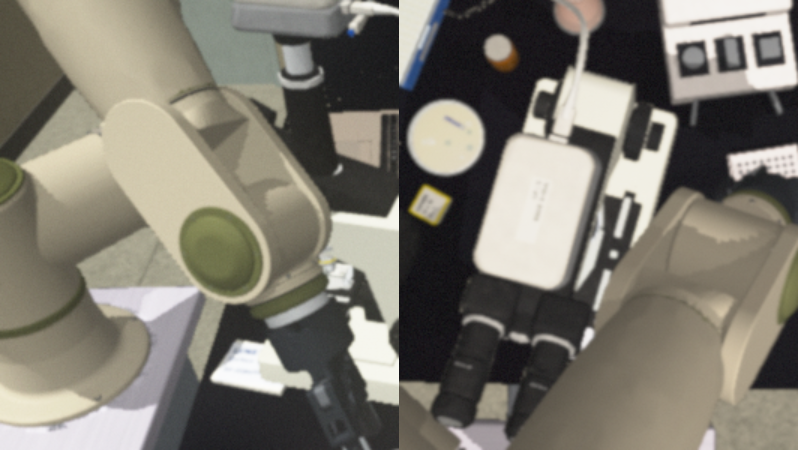

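The picture shows the forearm and wrist passing just right of the microscope head with visible gaps. The measured forearm radius, about 0.053 m, agrees with the model. Margins are small, so I'll optimise tilt continuously at each waypoint.

```bash
cat >> plan2.py <<'E'
from scipy.optimize import differential_evolution
RAD[:]=[.065,.050,.057,.053,.048,.052]
def opt(p,phi,bx=(-30,60),by=(-45,30),dp=(0,0,0),seed=1):
    def f(v):
        k=ik(np.array(p)+v[2]*np.r_[X,0]+v[3]*np.r_[Y,0],orient(v[0]*np.pi/180,v[1]*np.pi/180,np.deg2rad(phi)))
        return 1. if not k else -max(clear(q)[0] for q in k)
    e=1e-6
    r=differential_evolution(f,[bx,by,(-dp[0]-e,dp[0]+e),(-dp[1]-e,dp[1]+e)],maxiter=14,popsize=7,seed=seed,polish=False)
    return -r.fun,r.x
E
cat > o.py <<'E'
from plan2 import *
for n,p,phi in(("round",W(.045,.046,.055),-90),("bar",W(.045,0,.055),-90),("side.085",W(-.134,-.085,.007),0),("side.055",W(-.134,-.055,.007),0),("side.085b",W(-.15,-.085,.007),0),
  *[(f"rear{x}",W(x,0,.007),-90) for x in(-.215,-.18,-.14,-.10,-.07,-.036)]):
    c,v=opt(p,phi,dp=(.006,.006) if n in("round",'bar') else (0,0)); q=max(ik(np.array(p)+v[2]*np.r_[X,0]+v[3]*np.r_[Y,0],orient(v[0]*np.pi/180,v[1]*np.pi/180,np.deg2rad(phi))),key=lambda q:clear(q)[0])
    print(n,round(float(c),4),v[:2].round(0),v[2:].round(3),clear(q)[1],q.round(2),flush=True)
E
time timeout 500 python3 o.py
```

```text
round 0.0033 [46. -9.] [-0.006 -0.   ] (5, 5) [-0.59  0.5   2.07  1.85  0.44 -0.9 ]
bar 0.0015 [ 47. -24.] [-0.006  0.005] (3, 'box') [-0.58  0.52  2.07  2.37  0.38 -1.46]
side.085 -0.0038 [ -4. -34.] [ 0. -0.] (1, 0) [-0.59  0.57  1.99 -1.2   0.5   0.31]
side.055 0.0026 [  2. -31.] [0. 0.] (1, 0) [-0.59  0.51  2.07 -1.18  0.39  0.33]
side.085b -0.0043 [ -8. -34.] [0. 0.] (1, 0) [-0.59  0.57  1.99 -1.16  0.56  0.26]
rear-0.215 0.0102 [-14. -21.] [-0. -0.] (1, 0) [-0.59  0.45  2.12 -0.76  0.63  1.45]
rear-0.18 0.0118 [ -5. -20.] [-0. -0.] (1, 0) [-0.6   0.44  2.12 -0.69  0.5   1.41]
rear-0.14 0.0116 [  5. -20.] [-0. -0.] (3, 3) [-0.6   0.44  2.12 -0.63  0.34  1.38]
rear-0.1 0.0103 [ 13. -20.] [ 0. -0.] (1, 0) [-0.59  0.45  2.11 -0.53  0.19  1.32]
rear-0.07 0.008 [ 21. -22.] [ 0. -0.] (1, 0) [-0.59  0.48  2.12 -0.62  0.05  1.43]
rear-0.036 0.0049 [ 28. -23.] [-0.  0.] (3, 3) [-0.57  0.52  2.1   2.76  0.09 -1.91]
real	0m7.275s
user	0m7.587s
sys	0m0.132s
```

```bash
cat > o2.py <<'E'
from plan2 import *
for y,z in((-.095,.05),(-.095,.03),(-.092,.010),(-.085,.01),(-.075,.01),(-.065,.01),(-.059,.010)):
  for x in(-.136,-.12):
    p=W(x,y,z); c,v=opt(p,0); K=ik(p,orient(*np.deg2rad([v[0],v[1],0]))); q=max(K,key=lambda q:clear(q)[0])
    print(x,y,z,round(float(c),4),v[:2].round(1),clear(q)[1],q.round(2))
p=W(-.136,-.092,.01)
for ty in(-34,-38,-42,-46):print(ty,[round(float(opt(p,0,by=(ty,ty+.01),bx=(-25,15))[0]),4)])
E
python3 o2.py
```

```text
-0.136 -0.095 0.05 0.0041 [ -0.1 -36.4] (1, 0) [-0.61  0.46  2.02 -1.2   0.47  0.28]
-0.12 -0.095 0.05 0.0035 [  3.8 -36. ] (3, 'box') [-0.61  0.47  2.01 -1.21  0.42  0.3 ]
-0.136 -0.095 0.03 -0.0014 [ -3.8 -34.7] (1, 0) [-0.6   0.52  1.98 -1.14  0.52  0.23]
-0.12 -0.095 0.03 -0.0013 [  0.7 -34.9] (3, 'box') [-0.6   0.52  1.99 -1.19  0.46  0.29]
-0.136 -0.092 0.01 -0.0048 [ -5.2 -34.8] (3, 'box') [-0.59  0.57  1.98 -1.2   0.53  0.3 ]
-0.12 -0.092 0.01 -0.0047 [ -1.3 -34.1] (3, 'box') [-0.59  0.57  1.97 -1.2   0.47  0.31]
-0.136 -0.085 0.01 -0.0039 [ -3.8 -34.1] (3, 'box') [-0.59  0.56  2.   -1.2   0.5   0.31]
-0.12 -0.085 0.01 -0.0041 [ -0.9 -32. ] (3, 'box') [-0.59  0.56  1.97 -1.1   0.46  0.22]
-0.136 -0.075 0.01 -0.0015 [ -1.8 -32.7] (3, 'box') [-0.59  0.54  2.02 -1.18  0.46  0.3 ]
-0.12 -0.075 0.01 -0.0001 [  9.5 -42.3] (1, 0) [-0.57  0.57  2.12  4.35  0.46  1.1 ]
-0.136 -0.065 0.01 0.0011 [  0.2 -32. ] (1, 0) [-0.59  0.52  2.05 -1.19  0.43  0.33]
-0.12 -0.065 0.01 0.0008 [ 11.5 -39.7] (1, 0) [-0.58  0.54  2.14  4.33  0.4   1.12]
-0.136 -0.059 0.01 0.0027 [  1.2 -31.5] (1, 0) [-0.59  0.51  2.06 -1.19  0.41  0.33]
-0.12 -0.059 0.01 0.0014 [  4.8 -30.3] (1, 0) [-0.59  0.51  2.05 -1.16  0.35  0.31]
-34 [-0.005]
-38 [-0.0179]
-42 [-0.0108]
-46 [-0.0057]
```

```bash
cat >> plan2.py <<'E'
def goto(q,n=3,lim=4,msg=""):
    q0=np.array(monitor.sense()["joints"])
    for t in np.linspace(0,1,n+1)[1:]:
        env.set_joints((q0+(q-q0)*t).tolist()); s=monitor.sense(); e=np.array(s["joint_efforts"]); f=np.array(s["contact_force"])
        if abs(e[0])>lim: print(msg,"STOP effort",e.round(1),f.round(1),L(s["position"]).round(4)); return False
    print(msg,round(s["clock"],2),"e",e.round(1),"f",f.round(1),"l",L(s["position"]).round(4),round(s["position"][2],4)); return True
def sol(p,phi,tx,ty):
    q0=np.array(monitor.sense()["joints"])
    K=ik(p,orient(*np.deg2rad([tx,ty,phi]))); return min(K,key=lambda q:np.abs(q-q0).max())
E
python3 - <<'E'
from plan2 import *
env.close_gripper(20)
q0=np.array(monitor.sense()["joints"])
ok=True
for i,(y,z,tx,ty) in enumerate([(-.097,.055,0,-36.4),(-.097,.03,-3.8,-34.7),(-.094,.012,-5.2,-34.8)]):
    q=sol(W(-.136,y,z),0,tx,ty); print(path_clear(np.array(monitor.sense()["joints"]),q,10))
    if not goto(q,3,msg=str(i)): break
E
```

```text
(np.float64(0.0047188241974272654), (1, 0))
0 8.3 e [  0.1 -37.  -16.2  -0.9   0.5  -0.3] f [ 0.2  0.7 -0. ] l [-0.1359 -0.0966] 0.0551
(np.float64(-0.0023833937333961885), (1, 0))
1 9.05 e [ -0.  -39.4 -15.3  -0.7   0.5  -0. ] f [-0.   0.4 -0.1] l [-0.1361 -0.097 ] 0.0299
(np.float64(-0.00507715929981379), (1, 0))
2 9.8 e [  0.1 -40.4 -14.1  -0.8   0.7   0.1] f [-0.3 -0.5  1. ] l [-0.1362 -0.0939] 0.0118
```

No contact so far. Now the sideways push.

Run:
```python
from plan2 import *
for i,(y,tx,ty) in enumerate([(-.085,-3.8,-34.1),(-.075,-1.8,-32.7),(-.066,0,-32),(-.060,1.2,-31.5)]):
    if not goto(sol(W(-.136,y,.011),0,tx,ty),2,6,msg=str(y)): break
T=eyes.grab_frame("top");S=eyes.grab_frame("scene")
o=np.vstack([cv2.resize(S["frame"][200:380,140:400],(780,300*180*780//260//540+0 or 300)),cv2.resize(T["frame"][140:380,280:480],(780,300))]) if 0 else np.hstack([cv2.resize(S["frame"][220:370,160:340],(399,332)),cv2.resize(T["frame"][200:370,300:480],(399,376))[:332]])
cv2.imwrite("pics/p3.png",o[:,:,::-1])
```

```text
-0.085 10.3 e [  0.1 -40.2 -13.9  -0.7   0.6   0. ] f [ 0.1 -0.4 -1.1] l [-0.1361 -0.0849] 0.0111
-0.075 10.8 e [  0.  -39.3 -13.7  -0.6   0.5  -0. ] f [ 0.3 -0.5  0.4] l [-0.1362 -0.0751] 0.011
-0.066 11.3 e [  0.1 -38.4 -13.5  -0.6   0.4   0. ] f [-0.1  0.4  0.3] l [-0.1362 -0.0659] 0.011
-0.06 11.8 e [  0.  -37.8 -13.5  -0.6   0.4   0. ] f [-0.5 -0.7 -0.7] l [-0.1362 -0.0599] 0.011
```

View pics/p3.png

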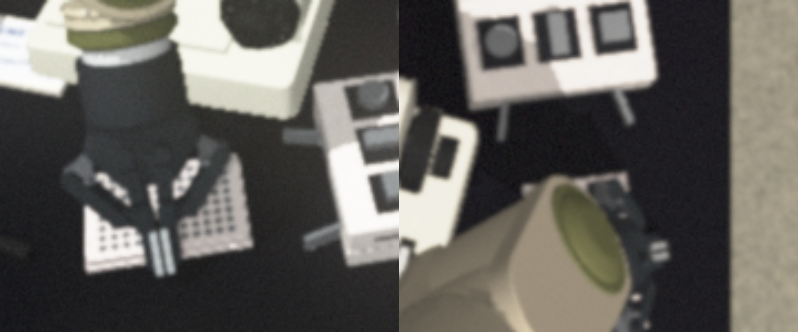

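The fingertips rest on the plate's right edge, and the plate has moved left: its front edge now spans u of about 356–404 in the top view. Next I'll retreat, hover behind the plate and measure it.

```bash
cat >> plan2.py <<'E'
def pscene(roi=(150,285,330,375)):
    c,sz,a=plate(eyes.grab_frame("scene"),roi); return L(c-np.array([.0023,-.0054])).round(4),np.round(sz,1),round(a-9.2,2)
E
python3 - <<'E'
from plan2 import *
ok=goto(sol(W(-.136,-.072,.012),0,-1.8,-32.7),1,6,"back") and goto(sol(W(-.136,-.08,.07),0,0,-34),2,6,"up")
ph=min((c for phi in(90,-90) for c in [(phi,sol(W(-.22,0,.07),phi,-12,-21))]),key=lambda c:np.abs(c[1]-np.array(monitor.sense()["joints"])).max())
print(ph,path_clear(np.array(monitor.sense()["joints"]),ph[1]))
if ok: goto(ph[1],4,6,"rear hover")
print(pscene())
cv2.imwrite("pics/raw4.png",eyes.grab_frame("scene")["frame"][:,:,::-1]);cv2.imwrite("pics/raw4t.png",eyes.grab_frame("top")["frame"][:,:,::-1])
E
```

```text
back 12.15 e [ -0.2 -38.8 -14.8  -0.6   0.7  -0.1] f [-0.1  0.  -0.9] l [-0.1358 -0.072 ] 0.0118
up 12.65 e [ -0.1 -38.2 -18.   -0.6   0.2  -0.3] f [-0.   0.9 -0.7] l [-0.1361 -0.0799] 0.0702
(-90, array([-0.61357097,  0.27824319,  2.12219191, -0.62265793,  0.72655297,
        1.26579586])) (np.float64(0.0013972200791907488), (3, 'box'))
rear hover 14.18 e [  0.1 -30.7 -16.4  -0.6   0.3   0.3] f [-0.5 -0.2  0.3] l [-0.2195 -0.0009] 0.0701
(array([-0.1327, -0.0017]), array([126.5,  92.5]), -1.09)
```

Plate measured at x' = −0.133, y' = −0.002 and yaw −1.1°, which is good. Now I'll check tilts for the rear push.

Run:
```python
from plan2 import *
for x in(-.21,-.17,-.13,-.10,-.075,-.055,-.038):
    print(x,[(tx,)+tuple(np.round((lambda r:(r[0],r[1][1]))(opt(W(x,-.006,.011),-90,bx=(tx,tx+.01),by=(-35,0))),4).tolist()) for tx in(-14,-7,0,5,10,15,20,25)])
```

```text
-0.21 [(-14, 0.0088, -20.1242), (-7, 0.0097, -23.5218), (0, 0.0067, -26.7461), (5, -0.0035, -24.9864), (10, -0.0041, -32.4126), (15, -0.0251, -25.6714), (20, -0.0283, -34.9994), (25, -0.0364, -0.0033)]
-0.17 [(-14, -0.0018, -9.2999), (-7, 0.0055, -15.3013), (0, 0.0116, -22.1866), (5, 0.0089, -24.3252), (10, 0.0016, -24.785), (15, -0.005, -27.1282), (20, -0.008, -33.8422), (25, -0.0211, -34.9948)]
-0.13 [(-14, -0.0072, -2.6028), (-7, -0.0026, -6.9321), (0, 0.0031, -12.4704), (5, 0.0089, -18.2585), (10, 0.0104, -22.8276), (15, 0.0044, -24.2414), (20, -0.0048, -24.891), (25, -0.003, -33.7784)]
-0.1 [(-14, -0.0142, -0.0025), (-7, -0.0064, -2.3688), (0, -0.0022, -6.9034), (5, 0.001, -10.7942), (10, 0.0061, -16.3907), (15, 0.0101, -22.6366), (20, 0.0062, -25.5833), (25, 0.0018, -29.4276)]
-0.075 [(-14, -0.0236, -0.0015), (-7, -0.012, -0.0003), (0, -0.0054, -3.1408), (5, -0.0028, -6.5273), (10, 0.0001, -10.5801), (15, 0.0042, -16.0771), (20, 0.0089, -23.1177), (25, 0.0045, -26.1952)]
-0.055 [(-14, -0.0294, -0.0), (-7, -0.0191, -0.0015), (0, -0.0079, -0.3147), (5, -0.0053, -3.5109), (10, -0.0029, -7.098), (15, -0.0002, -11.5412), (20, 0.0033, -17.2917), (25, 0.0067, -24.2098)]
-0.038 [(-14, -0.0364, -0.002), (-7, -0.0259, -0.0011), (0, -0.0144, -0.0011), (5, -0.0074, -0.9818), (10, -0.0051, -4.4759), (15, -0.003, -8.3222), (20, -0.0002, -13.3704), (25, 0.003, -19.6719)]
```

Run:
```python
from plan2 import *
ok=True
for x,tx,ty,z,n in[(-.221,-12,-21,.03,2),(-.221,-10,-21,.012,2),(-.205,-7,-20,.0115,2),(-.185,-3,-20,.011,2)]:
    q=sol(W(x,-.004,z),-90,tx,ty); c=clear(q)
    ok=goto(q,n,6,f"{x} c={c[0]:.4f}")
    if not ok: break
print(pscene())
```

```text
-0.221 c=0.0154 14.83 e [ -0.2 -30.9 -13.6  -0.8   0.2   0.2] f [-0.7  0.3  0.5] l [-0.2214 -0.0038] 0.0301
-0.221 c=0.0066 15.33 e [ -0.1 -31.9 -12.4  -0.6   0.2   0.1] f [ 0.5 -0.4  0.2] l [-0.2212 -0.0041] 0.0124
-0.205 c=0.0068 15.83 e [  0.  -32.9 -13.4  -0.4   0.1  -0.1] f [-0.3  0.4 -0.1] l [-0.2052 -0.0041] 0.0117
-0.185 c=0.0082 16.33 e [  0.1 -33.2 -13.6  -0.4  -0.2  -0. ] f [-0.8 -0.3 -0. ] l [-0.1854 -0.004 ] 0.011
(array([-0.1126, -0.0026]), array([131.7,  91.1]), -0.62)
```

Run:
```python
from plan2 import *
for x,tx,ty,z,n in[(-.165,1,-20,.011,3),(-.13,5,-17,.011,4),(-.10,8,-14,.0105,4),(-.075,10,-11,.010,3),(-.055,12,-9,.0095,3)]:
    q=sol(W(x,-.003,z),-90,tx,ty); c=clear(q)
    ok=goto(q,n,6,f"{x} c={c[0]:.4f}")
    f=np.array(monitor.sense()["contact_force"])
    if not ok or np.linalg.norm(f)>15: print("stop",f); break
    print(pscene() if x<-.12 else '')
d=eyes.grab_frame("scene")["frame"]; cv2.imwrite("pics/p5.png",cv2.resize(d[230:360,190:400],(800,495))[:,:,::-1])
```

```text
-0.165 c=0.0098 17.13 e [  0.1 -33.5 -13.7  -0.3  -0.3  -0. ] f [-0.4 -1.3  0. ] l [-0.1652 -0.0031] 0.011
(array([-0.0636, -0.0057]), array([195.2, 114.1]), -11.57)
-0.13 c=0.0082 18.18 e [ -0.  -35.5 -15.   -0.1  -0.6  -0.2] f [-0.2  0.1 -0.2] l [-0.1305 -0.0031] 0.0109
(array([-0.0489, -0.0077]), array([164.6, 114.1]), -12.41)
-0.1 c=0.0032 19.23 e [ -0.  -37.4 -15.7   0.   -0.7  -0.2] f [0.  0.4 0.4] l [-0.1004 -0.0031] 0.0105

-0.075 c=-0.0018 19.98 e [ -0.  -39.3 -16.5   0.1  -0.7  -0.2] f [0.4 0.2 0. ] l [-0.0755 -0.0031] 0.0099

-0.055 c=-0.0034 20.73 e [ -0.  -40.7 -16.8   0.2  -0.7  -0.1] f [0.3 0.4 0.1] l [-0.0554 -0.0031] 0.0094
```

View pics/p5.png

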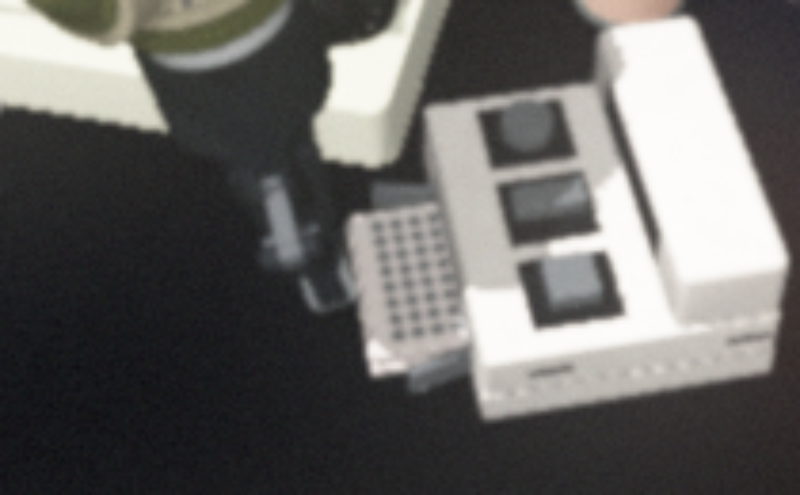

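The plate is square in the slot with about 40 mm still standing out at (360–470,200–380). Pushing on to the stop in small steps.

Run:
```python
from plan2 import *
for i,x in enumerate(np.arange(-.050,-.020,.003)):
    t=min(1,i/4)
    q=sol(W(x,-.003,.0092),-90,12+2*t,-9+1.5*t)
    ok=goto(q,1,8,f"{x:.3f} c={clear(q)[0]:.4f}")
    f=np.array(monitor.sense()["contact_force"])
    if not ok or np.linalg.norm(f)>12: print("stop"); break
d=eyes.grab_frame("scene")["frame"]; cv2.imwrite("pics/p6.png",cv2.resize(d[230:360,190:400],(800,495))[:,:,::-1])
```

```text
-0.050 c=-0.0060 21.03 e [  0.1 -41.2 -16.8   0.   -0.7   0.1] f [ 0.1  0.1 -0.2] l [-0.0499 -0.003 ] 0.0092
-0.047 c=-0.0058 21.28 e [ -0.  -41.3 -16.7   0.2  -0.7  -0.1] f [-0.3 -0.1 -1.3] l [-0.0471 -0.0031] 0.0092
-0.044 c=-0.0055 21.53 e [ -0.  -41.4 -16.8   0.2  -0.7  -0.1] f [ 0.5  0.2 -1. ] l [-0.0442 -0.0031] 0.0092
-0.041 c=-0.0052 21.78 e [ -0.  -41.6 -16.8   0.2  -0.7  -0.1] f [-1.2  0.3  0.4] l [-0.0412 -0.0031] 0.0092
-0.038 c=-0.0048 22.03 e [ -0.  -41.8 -16.8   0.2  -0.7  -0.1] f [ 1.  -1.   0.3] l [-0.0382 -0.0031] 0.0092
-0.035 c=-0.0062 22.28 e [  0.  -42.1 -17.    0.1  -0.7   0. ] f [-0.3 -0.1  0.5] l [-0.035 -0.003] 0.0092
-0.032 c=-0.0075 22.53 e [  3.5 -40.8 -19.3   1.   -1.7   0. ] f [-11.1  -2.9   5.5] l [-0.0331 -0.0029] 0.0089
stop
```

Run:
```python
from plan2 import *
goto(sol(W(-.05,-.003,.010),-90,13,-9),1,8,"back")
goto(sol(W(-.055,-.003,.06),-90,16,-12),2,8,"up")
goto(sol(W(-.055,-.003,.10),-90,20,-17),2,8,"up")
for n,y in(("round",.040),("bar",-.003)):
  for tx in(25,30,35,40,45): print(n,tx,[tuple(np.round((lambda r:(r[0],r[1][1]))(opt(W(.045,y,z),-90,bx=(tx,tx+.01),by=(-30,5))),4).tolist()) for z in(.064,.085)])
d=eyes.grab_frame("scene"); T=eyes.grab_frame("top")
o=np.hstack([cv2.resize(d["frame"][240:350,210:350],(400,314)),cv2.resize(T["frame"][190:300,300:440],(400,314))]);cv2.imwrite("pics/p7.png",o[:,:,::-1])
for n,p in dict(rl=(-.0249,.0428),rr=(-.0249,-.0428)).items(): print(n,proj(d,W(*p,.0144)),proj(T,W(*p,.0144)))
```

```text
back 22.83 e [ -0.1 -41.  -15.5  -0.1  -0.7   0.1] f [-0.3 -0.1  0.1] l [-0.0501 -0.0029] 0.0101
up 23.33 e [  0.1 -39.  -18.8   0.1  -0.9  -0. ] f [ 0.2 -0.1  0.8] l [-0.0547 -0.0032] 0.0603
up 23.83 e [  0.3 -35.6 -20.    0.   -1.3   0.1] f [ 0.5  0.  -0.3] l [-0.0551 -0.0029] 0.0995
round 25 [(-0.0156, 4.9992), (-0.0162, 4.9989)]
round 30 [(-0.0083, 4.9992), (-0.0077, 4.9996)]
round 35 [(-0.0008, 4.5796), (-0.0005, 4.998)]
round 40 [(0.0003, -0.0082), (0.0034, 1.9969)]
round 45 [(0.0024, -6.4797), (0.005, -3.7005)]
bar 25 [(-0.0036, 0.916), (-0.0017, 2.346)]
bar 30 [(-0.002, -2.8639), (0.0004, -1.2908)]
bar 35 [(-0.001, -7.1555), (0.0019, -5.452)]
bar 40 [(-0.0003, -12.4419), (0.0027, -10.3709)]
bar 45 [(0.0008, -19.3025), (0.0038, -16.7965)]
rl [290.06661049 283.18507131] [351.40670462 259.75041   ]
rr [297.82827427 321.68840624] [397.58535621 253.60401555]
```

View pics/p7.png

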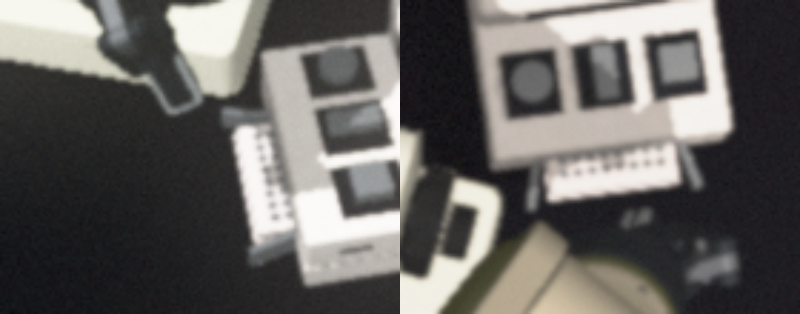

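The plate is home: its rear corners, at about (352,260) and (399,255) in the top view, match the predicted (351,260) and (398,254). Now the round key, then the bar.

```bash
cat > press.py <<'E'
from plan2 import *
def press(x,y,tx,ty):
    q=sol(W(x,y,.085),-90,tx,ty); print("path",path_clear(np.array(monitor.sense()["joints"]),q)); 
    if not goto(q,4,6,"hover"): return
    f0=np.array(monitor.sense()["contact_force"])
    for z in np.r_[.074,np.arange(.071,.050,-.001)]:
        q=sol(W(x,y,z),-90,tx,ty)
        if not goto(q,1,6,f"z{z:.4f} c={clear(q)[0]:.4f}"): break
        f=np.array(monitor.sense()["contact_force"])-f0
        if f[2]>9: print("bottomed",f); break
    env.hold(.2); goto(sol(W(x,y,.085),-90,tx,ty),1,6,"up")
E
python3 - <<'E'
from press import *
goto(sol(W(-.02,.02,.115),-90,30,-9),3,6,"via")
press(.049,.043,40,-1)
E
```

```text
via 24.83 e [ -0.1 -34.3 -20.5   0.9  -0.7  -0.3] f [ 0.2  0.2 -0.9] l [-0.0208  0.0198] 0.1145
path (np.float64(-0.00464632109009485), (3, 'box'))
hover 25.89 e [  0.1 -38.4 -18.2   1.2   0.3  -0.3] f [-0.5 -0.1 -0.1] l [0.0481 0.043 ] 0.085
z0.0740 c=-0.0041 26.14 e [ -0.  -39.  -17.1   0.9   0.4  -0.2] f [-0.4  0.5  0.3] l [0.0483 0.043 ] 0.0742
z0.0710 c=-0.0043 26.39 e [ -0.  -39.8 -17.3   0.8   0.4  -0. ] f [0.  0.7 0.9] l [0.0488 0.0429] 0.0712
z0.0700 c=-0.0043 26.64 e [ -0.  -39.9 -17.3   0.8   0.4  -0. ] f [-0.  -0.5 -0.2] l [0.0489 0.043 ] 0.07
z0.0690 c=-0.0043 26.89 e [ -0.  -39.9 -17.2   0.8   0.5  -0. ] f [ 0.8 -0.4 -0.7] l [0.0488 0.043 ] 0.0689
z0.0680 c=-0.0044 27.14 e [ -0.  -39.9 -17.1   0.8   0.5  -0. ] f [0.8 0.  0.2] l [0.0489 0.043 ] 0.0679
z0.0670 c=-0.0043 27.39 e [ -0.  -40.  -17.1   0.8   0.5  -0. ] f [-0.   0.5  0.2] l [0.0489 0.043 ] 0.0669
z0.0660 c=-0.0043 27.64 e [ -0.  -40.  -17.    0.8   0.5  -0. ] f [-0.4  1.5  0.2] l [0.0489 0.043 ] 0.0659
z0.0650 c=-0.0043 27.89 e [ -0.  -39.6 -16.6   0.7   0.5  -0. ] f [ 0.7 -0.2  0.2] l [0.049  0.0429] 0.0651
z0.0640 c=-0.0043 28.14 e [ -0.  -39.2 -16.3   0.7   0.4  -0. ] f [-0.4 -0.4  0.9] l [0.049  0.0429] 0.0641
z0.0630 c=-0.0042 28.39 e [ -0.  -38.9 -16.    0.6   0.4  -0. ] f [0.7 0.5 2.3] l [0.049  0.0429] 0.0631
z0.0620 c=-0.0041 28.64 e [ -0.  -38.5 -15.7   0.6   0.4  -0. ] f [-0.9  0.8  2.3] l [0.049  0.0429] 0.0621
z0.0610 c=-0.0041 28.89 e [  0.  -38.1 -15.4   0.5   0.4  -0. ] f [-0.8 -0.5  4.4] l [0.049  0.0429] 0.061
z0.0600 c=-0.0040 29.14 e [ -0.  -37.7 -15.2   0.5   0.3  -0. ] f [ 0.  -0.7  4.4] l [0.049  0.0429] 0.0601
z0.0590 c=-0.0039 29.39 e [  0.4 -34.1 -15.1   0.4  -0.   -0. ] f [-5.   0.4 12.7] l [0.0491 0.0429] 0.0597
bottomed [-4.51238186  0.48207187 12.89050227]
up 29.85 e [  0.  -41.  -19.    0.6   0.4   0.4] f [ 0.8 -0.1 -0.4] l [0.0489 0.0429] 0.0853
```

The round key showed a clean spring ramp to about 5 N and then bottomed. Now the bar.

Run:
```python
from press import *
press(.049,-.001,31,-3)
d=eyes.grab_frame("scene"); 
q0=goto(sol(W(-.0,.0,.13),-90,30,-9),2,6,"away")
d=eyes.grab_frame("scene")["frame"]; cv2.imwrite("pics/p8.png",cv2.resize(d[120:360,180:440],(650,600))[:,:,::-1])
```

```text
path (np.float64(-0.004772668134174679), (3, 'box'))
hover 30.85 e [ -0.4 -43.2 -21.2   0.3  -0.5   0.4] f [-0.1 -0.4  0. ] l [ 0.049  -0.0002] 0.0848
z0.0740 c=-0.0035 31.1 e [ -0.  -42.7 -19.3   0.8  -0.5  -0.2] f [ 0.2 -0.5 -0.5] l [0.0484 0.    ] 0.0731
z0.0710 c=-0.0034 31.35 e [  0.  -43.2 -19.5   0.7  -0.4  -0. ] f [ 0.3 -0.1  0.7] l [ 0.0488 -0.0009] 0.071
z0.0700 c=-0.0034 31.6 e [  0.  -43.4 -19.5   0.7  -0.4  -0. ] f [-0.9  0.   1.1] l [ 0.0489 -0.001 ] 0.07
z0.0690 c=-0.0033 31.85 e [ -0.  -43.5 -19.5   0.7  -0.4  -0. ] f [-0.4  0.6  0.6] l [ 0.0489 -0.001 ] 0.0689
z0.0680 c=-0.0033 32.1 e [ -0.  -43.5 -19.4   0.7  -0.4  -0. ] f [-0.   0.2 -0. ] l [ 0.0488 -0.001 ] 0.0679
z0.0670 c=-0.0032 32.35 e [ -0.  -43.5 -19.4   0.7  -0.4  -0. ] f [-0.6 -0.4  0.5] l [ 0.0489 -0.001 ] 0.0669
z0.0660 c=-0.0032 32.6 e [ -0.  -43.6 -19.3   0.7  -0.4  -0. ] f [ 0.3 -0.4  0.1] l [ 0.0489 -0.001 ] 0.0659
z0.0650 c=-0.0031 32.85 e [ -0.  -43.6 -19.3   0.7  -0.4  -0. ] f [-0.  -1.1  0.1] l [ 0.0488 -0.001 ] 0.0649
z0.0640 c=-0.0031 33.1 e [ -0.  -43.1 -18.9   0.6  -0.4  -0. ] f [-0.3  0.   0
[... 223 characters left out ...]
l [ 0.049  -0.0011] 0.0621
z0.0610 c=-0.0032 33.85 e [ -0.1 -42.  -18.1   0.5  -0.3  -0. ] f [ 0.7 -0.6  3.7] l [ 0.049  -0.0011] 0.0611
z0.0600 c=-0.0033 34.1 e [ -0.1 -41.6 -17.8   0.4  -0.3  -0. ] f [-0.5  0.4  3.7] l [ 0.049  -0.0011] 0.0601
z0.0590 c=-0.0033 34.35 e [ -0.1 -41.2 -17.5   0.4  -0.3  -0. ] f [0.1 0.4 4.7] l [ 0.049  -0.0011] 0.0591
z0.0580 c=-0.0034 34.6 e [  0.  -38.1 -17.2   0.4  -0.6  -0. ] f [-3.4 -0.1 11. ] l [ 0.0491 -0.0012] 0.0587
bottomed [-3.35992476  0.37589147 10.93473275]
up 35.05 e [  0.  -44.8 -21.3   0.5  -0.4   0.2] f [-0.8 -0.1 -0.6] l [ 0.049  -0.0011] 0.0855
away 35.62 e [  0.  -38.3 -21.    0.4  -0.8   0.1] f [ 0.4 -0.6 -0.8] l [-0.0001  0.0001] 0.1297
```

View pics/p8.png

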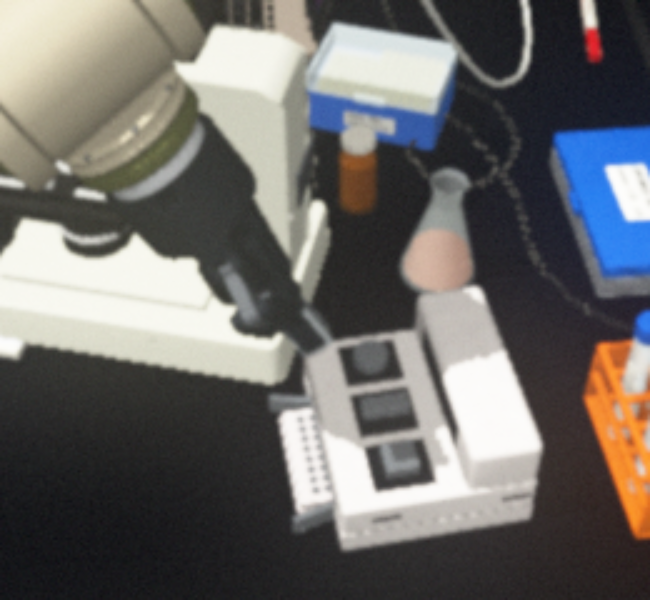

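The plate is home at about (305,460), all three keys are up, the flask and bottle are standing, and the arm is clear of everything. Handing in.

```bash
python3 -c "
from bench import job
print(job.hand_in())"
```

```text
the job is handed in; nothing more can be done
None
```

The job is handed in: the plate was pushed home against the stop, then the round key and the bar key were pressed in that order, the square key was left alone, the flask and bottle are still standing, and the arm was clear at about 36 s of the 70 s allowed.

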